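Shuttle the sample vial into the vial reader and take a reading

ROBOT

A 7-joint arm with a two-finger parallel gripper is mounted at the origin on a cart in front of the work surface, level with it; the furniture and walls round the work are solid. World frame = base frame: x ahead of the robot, y to its left, z up, the work surface at z = 0. Lengths are in m, angles in rad, forces in N, time in s.
With the tool pointing down it reaches from about 0.4 to 0.85 m from the base axis. Payload 4.5 kg.
Tool frame: the origin (TCP) lies at the very end of the fingers, on their centre line; the grasp point (between the pads) lies 19 mm behind it; z points along the fingers, y is the line along which they close (so a half turn about z gives the same grasp; the last joint's range is limited). The gripper opens to 85 mm and grips with 20 to 120 N. Pads are 22 mm wide; open, the fingers measure 114 mm over their backs; the gripper's body (76 mm by 85 mm) begins 54 mm behind the grasp point. The pads swing forward as they close: fully open they stand 13 mm farther back than shut.
Start: joints at [-1.2, 0.689, -0.195, 1.565, 0.157, 0.902, -0.215], TCP at [0.207, 0.59, 0.231] pointing down, gripper open.
Joint ranges: [-3.01, 3.01], [-0.46, 2.08], [-1.47, 1.51], [0.13, 2.56], [-1, 4.14], [0.04, 2.09], [-2.66, 2.66]. Speed limits (rad/s): [2.57, 2.57, 3.14, 3.14, 3.14, 3.14, 3.14].

INTERFACE

Orientations are given as a unit quaternion [w, x, y, z].
In Python, from rig import robot, cams gives the robot as it stands (robot), with the cameras (cams).
- The arm moves only by the tool creep_tool, called after "Emit:" as name(argument=value, ...), one argument or row to a line, values as JSON. Schema: {"type":"object","properties":{"ticks":{"type":"array","items":{"type":"array","items":{"type":"array","items":{"type":"number"},"minItems":7,"maxItems":7},"minItems":1,"maxItems":12},"minItems":1,"maxItems":1},"force":{"type":"number"},"only":{"type":"string"},"quiet":{"type":"boolean"},"lines":{"type":"string"}},"required":["ticks"],"additionalProperties":false}. ticks is a list that holds a single list of rows (three levels of brackets), with 1 to 12 rows, each of 7 numbers: the finger opening in m, then dx, dy, dz in shares of 0.5 m (1.0 is 0.5 m), then a rotation vector rx, ry, rz in fractions of the full range, 1 being 90 degrees; each row is the pose to reach, as a shift and turn from the pose commanded when the call began, along the tool's axes at that moment; what a row does not reach only later rows make up. A row lasts 1/10 s, in which the tool goes at most 0.05 m and 0.15 rad, less where a joint would pass 70% of its speed; a pose out of reach is approached as far as the arm can. The fingers move at their own pace and stop on an object; force is the grip in N (left out, the last holds). Time passes only in rows, so rows that do not move let the fingers close. The tool returns the time, the measured TCP pose, the force, the opening and the grip force at its end. only (a regular expression) keeps the lines of the reply that match it, lines (a string "A,B") keeps lines A to B, and quiet returns only ok. No shift or turn number may pass 1 either way. Input that does not fit is refused with a message, and nothing moves.
- robot.sense(): the state, without advancing time (a new reading comes with each control period).
- cams.capture(name): name is "scene" or "top"; returns a dict with "img" (420x560x3 uint8, red, green, blue), "intrinsics" (3x3 intrinsics, pixels), "T" (4x4, takes a point from camera to world coordinates). Camera axes: x right, y down, z forward; pixel columns grow to the right and rows downward; lengths in m; the calibration is good to about 2 mm. A picture is of the moment at which its call begins. There is no depth.
- robot.finish_job(): hands the job in; it is judged then, once.
The state is a dict: "clock": time; "joints": joint angles; "qd": joint speeds; "joint_efforts": joint torques, N m; "tcp_pos": TCP position; "ee_rot": TCP orientation; "ft_force": force on the tool from outside, world axes, zero at the start; "moment": the same for the moment, N m; "finger_gap": finger opening in m; "gripper_force": force on a finger pad.
Only numpy, scipy, OpenCV 4.12 (cv2) and the standard library are available. Lean on these libraries where they do the work, as an engineer would, in place of code of your own. Each camera call takes 0.05 s, during which the arm holds its last target. There are 200 camera calls.

TASK

Bring the vial into the reader's beam: with the fingertips push the sprung slide by its rubber pad, in towards the white head, until its catch is well past the stop pin, then let go so that the spring brings it back and it latches on the pin at mid travel. With the slide latched, press the reading key on top of the head fully down and let it up again. Only push and press: do not grip the slide, leave the vial standing in its nest and the stop pin's knob untouched, and do not disturb the things around the reader.

Things in the scene. Friction and masses are not known exactly. Their poses are not given: they have to be found in the camera images.
- vial_reader: Vial reader fixed to the bench. Origin: underside of its 222 x 128 mm base plate; x = the way the slide goes in, y left, z up. White arch-shaped head at x = 25 to 107 mm, roof 88 mm high. Plunger bracket at x = -13 to 13, y = 13 to 59, 52 mm high. Spring tube along y = -49, x = -22 to 30, 31 mm high. Behind the pad only a home stop bar at x = -106, 21 mm high. Plate edge x = -116.
- push_pad (a point): Centre of the ribbed rubber pad's rear face on the slide's upright end; moves with the slide. Face 40 mm wide (reader y), from 28 to 58 mm above the bench; it looks along the reader's -x and is pushed along +x. Slide home: reader x = -96, y = 0, z = 43 mm. Closed fingertips fit behind it down to 25 mm above the bench.
- slide (a joint): Travel of the sprung slide along reader +x, m: 0 home (start), 0.045 resting on the stop pin (mid, vial in the beam), 0.065 rigid inner end. Its spring drives it back: 2.5 N at home, 4.5 N at the pin, 5.5 N at the end; ramp and damping (30 N s/m) add to that. Let go below 0.044 it runs home; let go between 0.048 and 0.065 it returns to 0.045 at about 0.15 m/s and stays.
- stop_pin (a joint): Height of the spring-loaded stop pin, m: 0 = down, in the catch's way. The slide's ramp lifts it to about 0.0075 as the slide goes in from 0.010 to 0.041, and it drops back to 0 behind the catch at about 0.045.
- pin_knob: Black knob on the stop pin, 20 mm across, top 70 mm above the bench (78 mm when lifted), over the bracket at reader x = 0, y = 24 mm. Its body's origin lies on the bench under the pin. Not to be touched.
- thumb_plate: Aluminium plate 46 mm wide, 60 mm high above the bench, that backs the rubber pad on its head side, with its ribs; it rides on the slide (origin: the reader's origin, moved with the slide). It is not to be gripped: only the rubber pad behind it is to be touched.
- nest (a point): Floor centre of the slide's vial nest (18 mm hole with a black collar), 14 mm above the bench, 111 mm ahead of the pad face; moves with the slide.
- vial: Glass sample vial with screw cap, 16 mm across, 48 mm tall, loose, standing upright in the nest; origin at the centre of its bottom, z up its axis. The head's roof passes 6 mm over it.
- read_key (a joint): Travel of the reading key, m: 0 = up, 0.005 = fully down; pressed straight down, about 1 N to start, 4 N fully down, springs back.
- read_key_top (a point): Top centre of the round grey reading key (20 mm across, standing 9 mm out of its black ring) on the head's roof, at reader x = 83, y = 0, 103 mm above the bench when up.
- spare_vial: Bystander: second glass vial, 16 x 48 mm, standing loose beside the reader, origin at its bottom.
- beaker: Bystander: glass beaker, 52 mm across, 70 mm tall, origin at its bottom.
- jar: Bystander: screw-cap powder jar, 45 mm across, 56 mm tall, origin at its bottom.
- petri_dish: Bystander: petri dish, 61 mm across, 15 mm tall, origin at its bottom.
- marker: Bystander: marker pen lying flat, 130 mm long along its y, 14 mm thick, origin under its middle.
- weigh_boat: Bystander: white square weighing boat, 50 x 50 x 8 mm, origin under its middle.

How it is judged:
On the way, in this order (a step that is already met when the one before it is completed fails the run):
1. the slide has been pushed in so far that its catch is well past the stop pin (value of joint slide above 0.0475 m).
2. let go, the slide has come back and rests latched on the stop pin (value of joint slide between 0.042 and 0.048 m and value of joint stop_pin below 0.003 m and velocity of joint slide between -0.01 and 0.01 m/s and contact force between the fingers and anything else below 0.3 N), for 0.2 s.
3. the reading key is pressed fully down (value of joint slide between 0.042 and 0.048 m and value of joint stop_pin below 0.003 m and value of joint read_key above 0.004 m), for 0.05 s.
At the end, for the whole second after the job is handed in: The slide stands latched at mid travel (42 to 48 mm) with the stop pin down (within 3 mm), the reading key is up again (within 1 mm), and the vial stands at rest in its nest (within 6 mm sideways, less than 5 mm off the floor, tilted less than 0.2 rad) (value of joint slide between 0.042 and 0.048 m and value of joint stop_pin below 0.003 m and value of joint read_key below 0.001 m and linear speed of vial below 0.02 m/s and horizontal distance between vial and nest below 0.006 m and z of vial in the frame of nest below 0.005 m and angle between vial's own z axis and vertical below 0.2 rad); the robot touches nothing.
It fails at once if the reading key was pressed while the slide was not latched (value of joint read_key above 0.002 m and not (value of joint slide between 0.042 and 0.048 m and value of joint stop_pin below 0.003 m)).
It fails at once if the slide was gripped or touched at its plate instead of being pushed at the pad (contact force between the fingers and thumb_plate above 1 N).
It fails at once if the stop pin's knob was handled (contact force between any of the arm, the fingers and pin_knob above 1 N).
It fails at once if the vial was touched by the robot, lifted out of its nest or tipped (contact force between any of the arm, the fingers and vial above 1 N or not (horizontal distance between vial and nest below 0.006 m and z of vial in the frame of nest below 0.005 m and angle between vial's own z axis and vertical below 0.2 rad)).
It fails at once if a thing beside the reader was moved by more than 20 mm (distance of any of spare_vial, beaker, jar, petri_dish, marker, weigh_boat from where it was at the start of the episode above 0.02 m).
It also fails if it takes over 45 s, if anything falls off the work surface, if the arm or the gripper's body presses on something with over 40 N, if the wrist force passes 120 N, or if a joint passes its speed limit or range.

## Working session

There is one attempt and no reset: what is moved stays moved. The work goes in short steps, Python scripts to look and compute and a tool call to move; the robot and the scene stay as the last step left them, time stands still between calls to the robot, and variables do not carry over. Pictures are saved under pics/ and viewed, at most 10 in all, crops included, and the job is handed in when it is done.

```bash
ls; mkdir -p pics; python3 - <<'E'
from rig import robot, cams
import cv2,numpy as np
for n in("scene","top"):
    c=cams.capture(n);cv2.imwrite(f"pics/{n}0.png",c["img"][:,:,::-1]);np.savez(f"{n}0.npz",**c);print(c["intrinsics"],c["T"])
print(robot.sense())
E
```

```text
pics
rig.py
[[445.99544781   0.         273.27949062]
 [  0.         445.99544781 202.754535  ]
 [  0.           0.           1.        ]] [[ 0.78646057 -0.31120162  0.53351038  0.04452388]
 [-0.61762943 -0.40142424  0.67630797 -0.61222393]
 [ 0.00369587 -0.86140126 -0.50791161  0.55400895]
 [ 0.          0.          0.          1.        ]]
[[522.00747658   0.         283.47287812]
 [  0.         522.00747658 200.17218605]
 [  0.           0.           1.        ]] [[-0.00844183 -0.99602293  0.08869643  0.42567113]
 [-0.99970999  0.00640585 -0.02321415  0.04536921]
 [ 0.02255365 -0.08886668 -0.99578815  1.05892888]
 [ 0.          0.          0.          1.        ]]
{'clock': 0.1, 'joints': array([-1.20021986,  0.68993396, -0.19452155,  1.56626692,  0.15732479,
        0.9024942 , -0.21511038]), 'qd': array([-0.0018106 , -0.00236117,  0.000138  , -0.00302795,  0.0013416 ,
        0.00107532,  0.00119077]), 'joint_efforts': array([-3.04472633e-03, -5.40608847e+01, -1.27156690e+00, -1.58986616e+01,
        9.35365038e-03,  4.39102543e-03, -1.10031033e-05]), 'tcp_pos': array([0.2063793 , 0.58930977, 0.230536  ]), 'ee_rot': array([-7.37039456e-05,  1.67551264e-01,  9.85862995e-01, -8.51043576e-04]), 'ft_force': array([-0.39572287, -0.56295725,  1.49794429]), 'moment': array([-0.01946675, -0.01051867, -0.02227615]), 'gripper_force': 0.0, 'finger_gap': 0.08529945190921431}
```

View pics/top0.png

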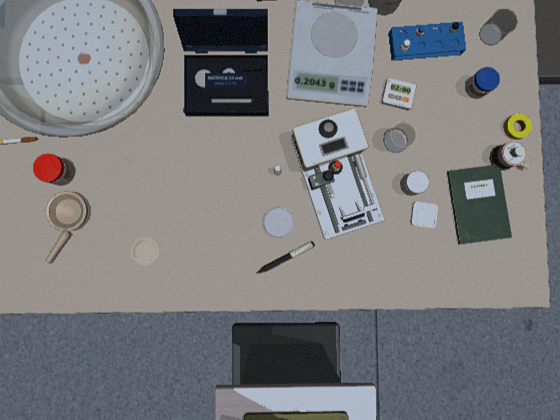

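View pics/scene0.png

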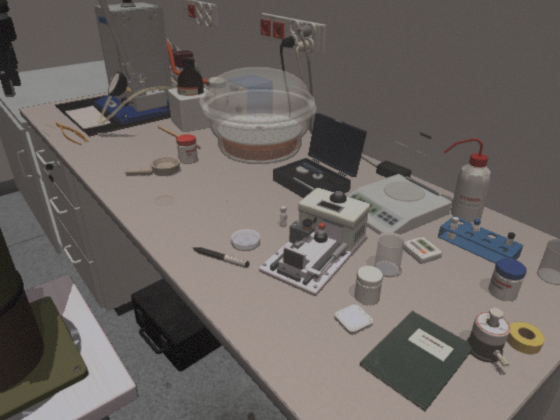

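The top view shows the reader around (340,175), with the key at about (328,128) and the pad at about (352,215). The slide goes in upward and slightly left. I'll zoom in on it.

```bash
python3 - <<'E'
import cv2
a=cv2.imread("pics/top0.png")[100:245,250:440];b=cv2.imread("pics/scene0.png")[180:300,240:390]
cv2.imwrite("pics/ct.png",cv2.resize(a,None,fx=4,fy=4,interpolation=cv2.INTER_CUBIC))
cv2.imwrite("pics/cs.png",cv2.resize(b,None,fx=5,fy=5,interpolation=cv2.INTER_CUBIC))
E
```

```text
(no output)
```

View pics/ct.png

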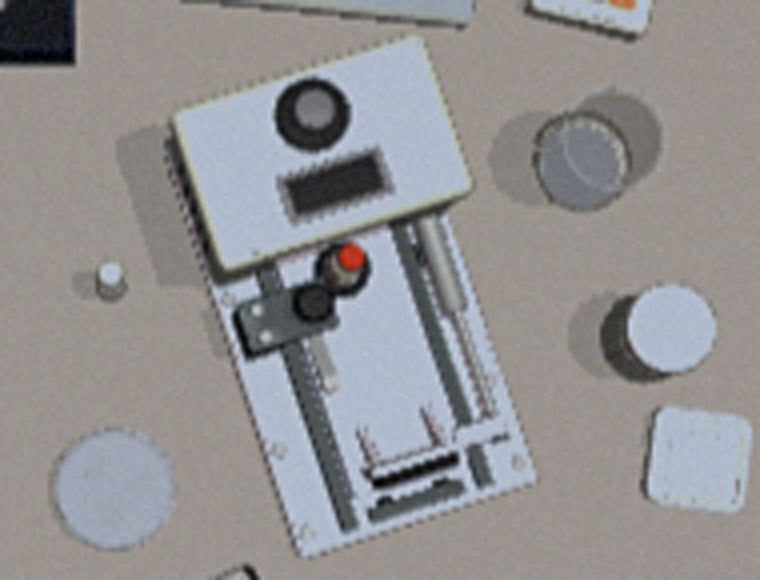

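View pics/cs.png

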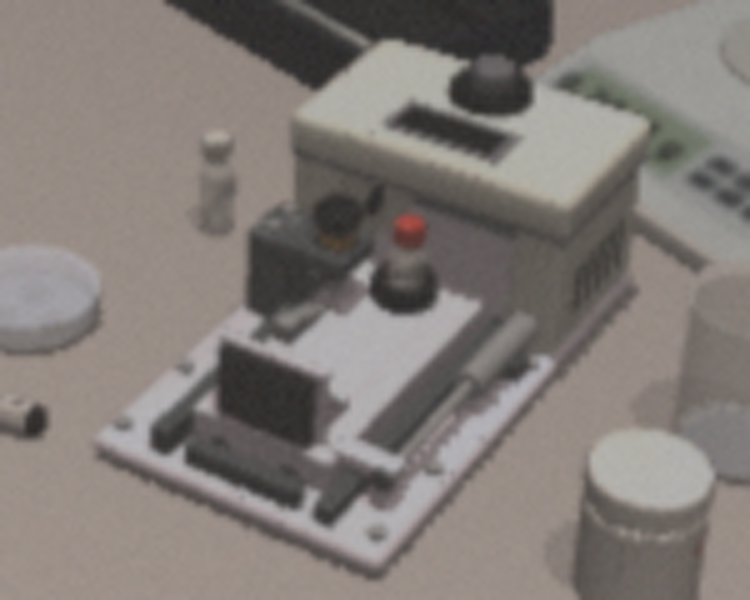

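The zoomed top crop shows these features (crop pixels):

| Feature | Top crop |
|---|---|
| Key | (315,108) |
| Knob | (314,302) |
| Red vial cap | (350,257) |
| Near plate corners | (305,556) and (536,482) |
| Pad | about (415,470) |

The scene crop shows the key at (495,68), the knob at (338,208) and the cap at (410,220). I'll fit the reader pose from these.

```bash
cat >h.py <<'E'
import numpy as np
def ray(n,u,v,z):
    c=np.load(n);T=c["T"];d=T[:3,:3]@np.linalg.solve(c["intrinsics"],[u,v,1.]);o=T[:3,3]
    return (o+d*(z-o[2])/d[2])[:2]
def fit(R,W):
    R,W=np.array(R),np.array(W);a=R[:,0]+1j*R[:,1];b=W[:,0]+1j*W[:,1]
    th=np.angle(np.vdot(a-a.mean(),b-b.mean()));t=b.mean()-a.mean()*np.exp(1j*th);e=b-t-a*np.exp(1j*th)
    return t,th,e
E
python3 - <<'E'
from h import *
top=[((315,108),(83,0,103)),((314,302),(0,24,70)),((350,255),(15,0,62)),((305,556),(-116,64,6)),((536,482),(-116,-64,6)),((172,116),(107,64,88)),((416,38),(107,-64,88))]
sc=[((495,66),(83,0,103)),((338,206),(0,24,70)),((410,224),(15,0,62)),((375,572),(-116,-64,4))]
pt=[(np.array(p)+.5)/4-.5+[250,100] for p,_ in top];ps=[(np.array(p)+.5)/5-.5+[240,180] for p,_ in sc]
wt=[ray("top0.npz",*p,r[2]/1e3) for p,(_,r) in zip(pt,top)];ws=[ray("scene0.npz",*p,r[2]/1e3) for p,(_,r) in zip(ps,sc)]
rt=[np.array(r[:2])/1e3 for _,r in top];rs=[np.array(r[:2])/1e3 for _,r in sc]
for R,W in((rt,wt),(rs,ws),(rt+rs,wt+ws)):
    t,th,e=fit(R,W);print(t,th,np.round(e*1e3,1))
f=lambda x,y:t+(x+1j*y)*np.exp(1j*th)
for n,p in dict(pad=(-.096,0),pre=(-.14,0),key=(.083,0)).items():print(n,f(*p))
for n,p,z in(("petri",(114,488),.015),("jar",(671,328),.056),("beaker",(583,160),.07)):
    print(n,ray("top0.npz",*((np.array(p)+.5)/4-.5+[250,100]),z))
E
```

```text
(0.5682694487753652-0.08705802415699793j) 0.31564508801385593 [ 0.9-0.6j  0.5+0.7j  2.7+0.1j  2.9-1.8j -0.3+2.j  -2.2-2.7j -4.6+2.4j]
(0.5711370913266286-0.08713371689639529j) 0.29962257685554017 [-0.2-0.j  -1.4-1.j  -0.3-1.2j  1.8+2.2j]
(0.5692477696611913-0.08706215815848495j) 0.3128833646587202 [-0.2-0.4j -0.5+0.6j  1.7+0.2j  1.9-2.2j -1. +1.7j -3.4-2.5j -5.5+2.7j
  2.1-1.1j  0.8-1.j   1.6-1.4j  2.5+3.3j]
pad (0.47790856802298953-0.11661127395060161j)
pre (0.436044767272147-0.1301546186886551j)
key (0.6482181210775533-0.06151448512988407j)
petri [0.47563914 0.03209753]
jar [ 0.54957836 -0.23907343]
beaker [ 0.62979543 -0.1949071 ]
```

Units first: shifts go in shares of 0.5 m and turns go in shares of 90 degrees. So -0.294 m / 0.5 = -0.588, -0.257 m / 0.5 = -0.514, 1.2 rad / 1.5708 = 0.7639.

Emit:
creep_tool(
  ticks=[
    [[0,-0.588,-0.514,0,0,0,0.7639],[0,-0.588,-0.514,0,0,0,0.7639],[0,-0.588,-0.514,0,0,0,0.7639],[0,-0.588,-0.514,0,0,0,0.7639],[0,-0.588,-0.514,0,0,0,0.7639],[0,-0.588,-0.514,0,0,0,0.7639],[0,-0.588,-0.514,0,0,0,0.7639],[0,-0.588,-0.514,0,0,0,0.7639],[0,-0.588,-0.514,0,0,0,0.7639],[0,-0.588,-0.514,0,0,0,0.7639]],
  ],
  force=20,
)

```text
clock: 1.1
tcp_pos: [0.3993, 0.2495, 0.2312]
ee_rot: [-0.0, 0.695, 0.719, -0.0]
ft_force: [-0.2, 0.3, -0.0]
finger_gap: -0.0002
gripper_force: 0.0
```

```bash
cat >>h.py <<'E'
def to(x,y,z,th=0.3125):
    "shift and turn, in tool axes, that brings the tool to reader point x,y, height z, tool x along reader x"
    from rig import robot, cams
    from scipy.spatial.transform import Rotation as Q
    s=robot.sense();q=s["ee_rot"];R=Q.from_quat([*q[1:],q[0]])
    c,n=np.cos(th),np.sin(th);p=np.array([.5692+c*x-n*y,-.0871+n*x+c*y,z])
    G=Q.from_matrix(np.array([[c,n,0],[n,-c,0],[0,0,-1]]))
    d=s["tcp_pos"]-[.5692,-.0871,0]
    print("shift",R.inv().apply(p-s["tcp_pos"]).round(4),"turn",(R.inv()*G).as_rotvec().round(3),"reader",np.round([c*d[0]+n*d[1],-n*d[0]+c*d[1],d[2]],4),"F",s["ft_force"].round(1),"j",s["joints"].round(2),s["clock"],s["finger_gap"])
E
python3 -c "from h import *;to(-.15,0,.13)"
```

```text
shift [-0.3834  0.0147  0.1012] turn [-0.     0.     1.291] reader [-0.0582  0.3726  0.2312] F [-0.2  0.3 -0. ] j [-0.73  0.49  0.11  2.02 -0.09  0.63 -0.53] 1.1 -0.000200422586647607
```

Scaled: -0.383 m / 0.5 = -0.766, 0.1 m / 0.5 = 0.2, 1.29 rad / 1.5708 = 0.8212.

Emit:
creep_tool(
  ticks=[
    [[0,-0.766,0.03,0.2,0,0,0.8212],[0,-0.766,0.03,0.2,0,0,0.8212],[0,-0.766,0.03,0.2,0,0,0.8212],[0,-0.766,0.03,0.2,0,0,0.8212],[0,-0.766,0.03,0.2,0,0,0.8212],[0,-0.766,0.03,0.2,0,0,0.8212],[0,-0.766,0.03,0.2,0,0,0.8212],[0,-0.766,0.03,0.2,0,0,0.8212],[0,-0.766,0.03,0.2,0,0,0.8212],[0,-0.766,0.03,0.2,0,0,0.8212],[0,-0.766,0.03,0.2,0,0,0.8212]],
  ],
)

```text
clock: 2.2
tcp_pos: [0.4276, -0.1298, 0.1311]
ee_rot: [-0.001, 0.987, 0.16, 0.0]
ft_force: [0.5, -0.0, -0.6]
finger_gap: -0.0
gripper_force: 0.0
```

```bash
python3 -c "from h import *;to(-.15,0,.036)"
```

```text
shift [-0.0021  0.003   0.095 ] turn [-0.002 -0.     0.009] reader [-0.1479  0.0029  0.1311] F [ 0.5 -0.  -0.6] j [ 0.06  0.67  0.22  2.19 -0.45  0.32 -0.59] 2.2 -4.966417144999804e-06
```

Scaled: 0.095 m / 0.5 = 0.19, 0.08 m / 0.5 = 0.16.

Emit:
creep_tool(
  ticks=[
    [[0,-0.004,0.004,0.08,0,0,0],[0,-0.004,0.004,0.16,0,0,0],[0,-0.004,0.004,0.19,0,0,0],[0,-0.004,0.004,0.19,0,0,0]],
  ],
)

```text
clock: 2.6
tcp_pos: [0.4254, -0.1319, 0.0347]
ee_rot: [-0.002, 0.987, 0.159, -0.001]
ft_force: [0.5, 0.4, 0.0]
finger_gap: 0.0001
gripper_force: 0.0
```

```bash
python3 - <<'E'
from h import *;to(-.107,0,.036)
from rig import robot, cams
import cv2
a=cams.capture("top")["img"][100:250,250:440,::-1];b=cams.capture("scene")["img"][180:300,240:390,::-1]
cv2.imwrite("pics/pre.png",np.hstack([cv2.resize(a,(400,316)),cv2.resize(b,(395,316))]))
E
```

```text
shift [ 0.0436  0.0019 -0.0013] turn [-0.004  0.002  0.008] reader [-0.1506  0.0016  0.0347] F [0.5 0.4 0. ] j [ 0.18  0.87  0.03  2.23 -0.52  0.05 -0.53] 2.6 0.0001005095526764523
```

View pics/pre.png

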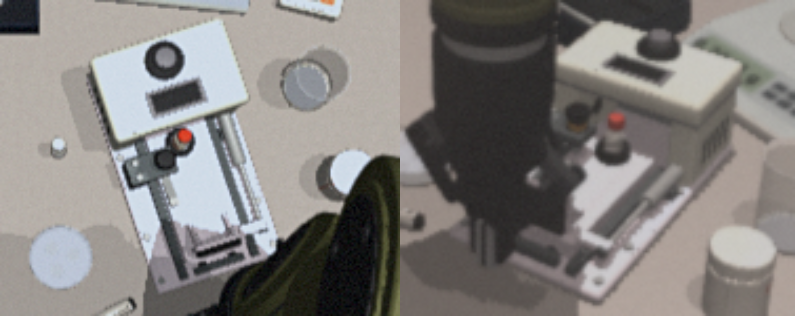

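Fingers are behind the pad, centred on it and clear. I'll push now, moving only along reader +x.

Scaled: 0.055 m / 0.5 = 0.11, 0.04 m / 0.5 = 0.08.

Emit:
creep_tool(
  ticks=[
    [[0,0.03,0.002,-0.004,0,0,0],[0,0.06,0.004,-0.004,0,0,0],[0,0.08,0.004,-0.004,0,0,0],[0,0.096,0.004,-0.004,0,0,0],[0,0.11,0.004,-0.004,0,0,0],[0,0.11,0.004,-0.004,0,0,0]],
  ],
)

```text
clock: 3.3
tcp_pos: [0.4787, -0.1192, 0.0385]
ee_rot: [0.0, 0.988, 0.157, -0.0]
ft_force: [-2.3, -0.7, 2.3]
finger_gap: -0.0001
gripper_force: 1.3
```

```bash
python3 -c "from h import *;to(-.052,0,.036)"
```

```text
shift [ 0.044  -0.0026  0.0025] turn [-0.     0.     0.003] reader [-0.096  -0.0027  0.0385] F [-2.3 -0.7  2.3] j [ 0.07  0.88  0.13  2.1  -0.53  0.2  -0.58] 3.3 -0.00012659571220357006
```

Scaled: 0.046 m / 0.5 = 0.092, -0.003 m / 0.5 = -0.006.

Emit:
creep_tool(
  ticks=[
    [[0,0.03,-0.004,0,0,0,0],[0,0.06,-0.006,0,0,0,0],[0,0.08,-0.006,0,0,0,0],[0,0.092,-0.006,0,0,0,0],[0,0.092,-0.006,0,0,0,0]],
  ],
)

```text
clock: 3.8
tcp_pos: [0.52, -0.1049, 0.0379]
ee_rot: [0.001, 0.988, 0.156, -0.001]
ft_force: [-3.7, -4.7, 0.7]
finger_gap: -0.0001
gripper_force: 2.4
```

```bash
cat >v.py <<'E'
import sys
from h import *;to(-.046,0,.036)
from rig import robot, cams
import cv2
for n in("top","scene"):
    c=cams.capture(n);np.savez(n+"1.npz",**c);h=cv2.cvtColor(c["img"],cv2.COLOR_RGB2HSV)
    m=cv2.inRange(h,(0,150,80),(8,255,255))|cv2.inRange(h,(172,150,80),(180,255,255))
    u0,u1,v0,v1=(320,350,140,185) if n=="top" else (300,345,205,245)
    M=cv2.moments(m[v0:v1,u0:u1],True)
    if M["m00"]:
        p=ray(n+"1.npz",u0+M["m10"]/M["m00"],v0+M["m01"]/M["m00"],.060)-[.5692,-.0871];t=.3125
        print(n,"cap reader x,y",p@[np.cos(t),np.sin(t)],p@[-np.sin(t),np.cos(t)],M["m00"])
    if n=="top":a=c["img"][100:250,250:440,::-1]
    else:b=c["img"][180:300,240:390,::-1]
cv2.imwrite(f"pics/{sys.argv[1]}.png",np.hstack([cv2.resize(a,(400,316)),cv2.resize(b,(395,316))]))
E
python3 v.py push
```

```text
shift [ 0.0063 -0.0018  0.0019] turn [ 0.002  0.003 -0.   ] reader [-0.0523 -0.0018  0.0379] F [-3.7 -4.7  0.7] j [-0.01  0.9   0.2   1.99 -0.53  0.3  -0.63] 3.8 -6.362539037861836e-05
```

View pics/push.png

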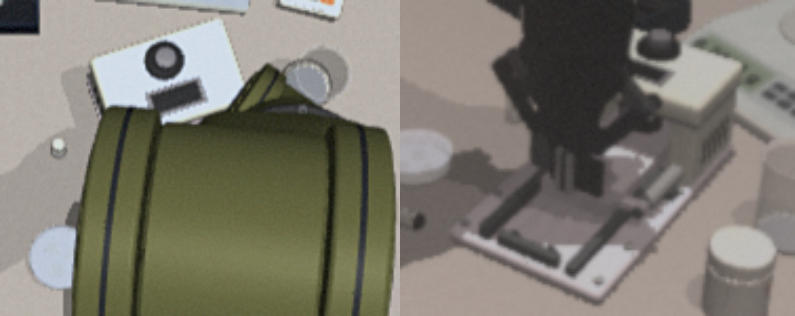

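The fingers are on the pad at about 55 mm of travel, with 5 N on it, which matches the spring. I'll go 3 mm further for margin, then let go.

Scaled: -0.06 m / 0.5 = -0.12, -0.05 m / 0.5 = -0.1.

Emit:
creep_tool(
  ticks=[
    [[0,0.006,-0.002,0,0,0,0],[0,0.006,-0.002,0,0,0,0],[0,-0.04,-0.002,0,0,0,0],[0,-0.1,-0.002,0,0,0,0],[0,-0.12,-0.002,0,0,0,0],[0,-0.12,-0.002,0,0,0,0],[0,-0.12,-0.002,0,0,0,0],[0,-0.12,-0.002,0,0,0,0]],
  ],
)

```text
clock: 4.7
tcp_pos: [0.4662, -0.1194, 0.0383]
ee_rot: [0.0, 0.988, 0.157, 0.001]
ft_force: [0.2, 0.2, -0.1]
finger_gap: -0.0
gripper_force: 0.0
```

```bash
python3 v.py rel
```

```text
shift [0.0619 0.0012 0.0024] turn [ 0.001 -0.002  0.004] reader [-0.1079  0.0009  0.0383] F [ 0.2  0.2 -0.1] j [ 0.09  0.87  0.1   2.14 -0.54  0.16 -0.56] 4.7 -3.402968767895407e-05
```

View pics/rel.png

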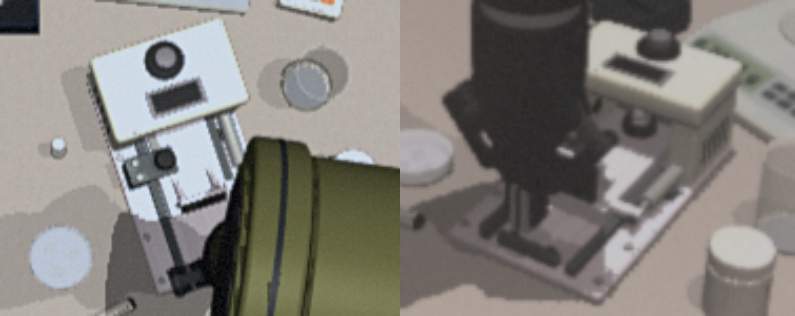

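The slide is latched: the pad is at crop (205,200), about 45 mm in, with the fingers clear and the force zero. Next I'll rise and go over to the key.

Scaled: 0.19 m / 0.5 = 0.38, -0.11 m / 0.5 = -0.22.

Emit:
creep_tool(
  ticks=[
    [[0,0,0,-0.1,0,0,0],[0,0,0,-0.2,0,0,0],[0,0.04,0,-0.24,0,0,0],[0,0.12,0.002,-0.24,0,0,0],[0,0.22,0.002,-0.24,0,0,0],[0,0.3,0.002,-0.24,0,0,0],[0,0.36,0.002,-0.22,0,0,0],[0,0.38,0.002,-0.2,0,0,0],[0,0.38,0.002,-0.18,0,0,0],[0,0.38,0.002,-0.18,0,0,0]],
  ],
)

```text
clock: 5.8
tcp_pos: [0.6422, -0.0626, 0.1262]
ee_rot: [-0.0, 0.988, 0.156, -0.003]
ft_force: [-0.4, -0.5, 0.6]
finger_gap: -0.0004
gripper_force: 0.0
```

```bash
sed -i 's/to(-.046,0,.036)/to(.083,0,.108)/' v.py; python3 v.py key
```

```text
shift [0.0061 0.0009 0.0182] turn [-0.002  0.005  0.001] reader [0.077  0.0009 0.1262] F [-0.4 -0.5  0.6] j [-0.18  0.88  0.4   1.6  -0.46  0.76 -0.83] 5.8 -0.0004199711252616663
```

View pics/key.png

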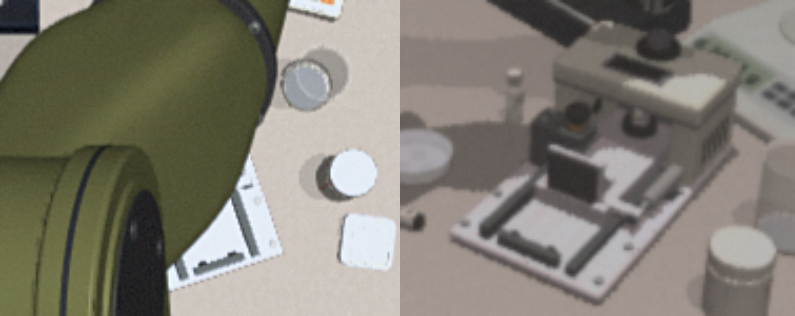

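The slide is latched with the plate upright and the pin down, and the vial is under the head. The fingertips are cut off by this crop, so I'll look higher.

```bash
python3 - <<'E'
import cv2,numpy as np
c=np.load("scene1.npz");T=c["T"];K=c["intrinsics"]
for p in([.6422,-.0626,.1262],[.6482,-.0615,.103]):
    q=K@(T[:3,:3].T@(np.array(p)-T[:3,3]));print(q[:2]/q[2])
cv2.imwrite("pics/k2.png",cv2.resize(c["img"][110:230,260:410,::-1],None,fx=4,fy=4))
E
```

```text
[336.65311342 184.03038498]
[337.48304534 192.8846593 ]
```

View pics/k2.png

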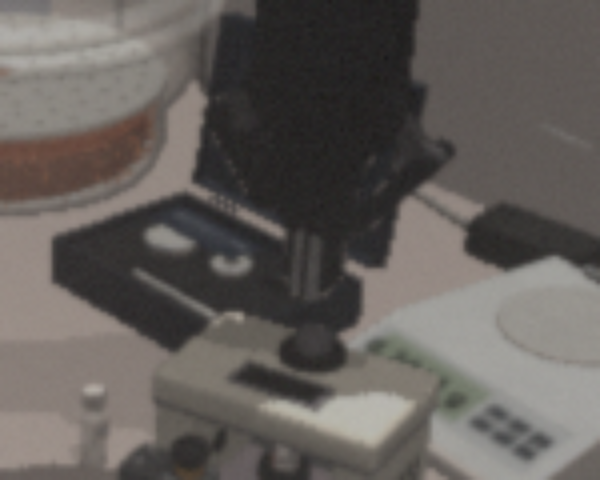

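The fingertips (crop 310,295) stand just above the key (315,340). I'll press down.

Scaled: 0.027 m / 0.5 = 0.054, 0.018 m / 0.5 = 0.036.

Emit:
creep_tool(
  ticks=[
    [[0,0.012,0.002,0.01,0,0,0],[0,0.012,0.002,0.036,0,0,0],[0,0.012,0.002,0.046,0,0,0],[0,0.012,0.002,0.054,0,0,0],[0,0.012,0.002,0.054,0,0,0]],
  ],
)

```text
clock: 6.4
tcp_pos: [0.6503, -0.061, 0.1006]
ee_rot: [-0.0, 0.988, 0.157, -0.001]
ft_force: [-1.7, 0.9, 2.7]
finger_gap: 0.0001
gripper_force: 1.2
```

```bash
python3 -c "from h import *;to(.083,0,.098)"
```

```text
shift [-0.0022 -0.0001  0.0026] turn [-0.001  0.002  0.002] reader [ 8.520e-02 -1.000e-04  1.006e-01] F [-1.7  0.9  2.7] j [-0.17  0.93  0.38  1.59 -0.47  0.72 -0.83] 6.4 5.839966240275069e-05
```

Scaled: 0.0035 m / 0.5 = 0.007, -0.002 m / 0.5 = -0.004.

Emit:
creep_tool(
  ticks=[
    [[0,-0.004,0,0.004,0,0,0],[0,-0.004,0,0.007,0,0,0],[0,-0.004,0,0.007,0,0,0],[0,-0.004,0,0.007,0,0,0]],
  ],
)

```text
clock: 6.8
tcp_pos: [0.6501, -0.0615, 0.0983]
ee_rot: [-0.0, 0.988, 0.157, 0.001]
ft_force: [1.0, 2.0, 3.9]
finger_gap: -0.0
gripper_force: 1.9
```

```bash
python3 -c "from h import *;to(.083,0,.098)"
```

```text
shift [-0.0018 -0.0005  0.0003] turn [ 0.    -0.002  0.003] reader [ 0.0848 -0.0005  0.0983] F [1.  2.  3.9] j [-0.17  0.93  0.38  1.6  -0.47  0.71 -0.82] 6.8 -1.2296432588590956e-05
```

Force is 3.9 N, close to full travel. I'll press a little further, until the force clearly shows the hard stop.

Scaled: 0.003 m / 0.5 = 0.006, 0.002 m / 0.5 = 0.004.

Emit:
creep_tool(
  ticks=[
    [[0,0,0,0.004,0,0,0],[0,0,0,0.006,0,0,0],[0,0,0,0.006,0,0,0],[0,0,0,0.006,0,0,0]],
  ],
)

```text
clock: 7.2
tcp_pos: [0.6502, -0.0615, 0.0978]
ee_rot: [-0.0, 0.988, 0.157, 0.001]
ft_force: [-4.4, 3.7, 20.3]
finger_gap: -0.0
gripper_force: 10.3
```

```bash
python3 -c "from h import *;to(.083,0,.098)"
```

```text
shift [-0.0019 -0.0005 -0.0002] turn [-0.    -0.003  0.002] reader [ 0.0849 -0.0005  0.0978] F [-4.4  3.7 20.3] j [-0.17  0.93  0.38  1.6  -0.48  0.71 -0.82] 7.2 -2.1033451311388092e-05
```

The key is on its hard stop: 20 N, and the tip has stopped moving. I'll lift straight up now.

Scaled: -0.1 m / 0.5 = -0.2, -0.08 m / 0.5 = -0.16.

Emit:
creep_tool(
  ticks=[
    [[0,0,0,-0.02,0,0,0],[0,0,0,-0.08,0,0,0],[0,0,0,-0.16,0,0,0],[0,0,0,-0.2,0,0,0],[0,0,0,-0.2,0,0,0],[0,0,0,-0.2,0,0,0]],
  ],
)

```text
clock: 7.8
tcp_pos: [0.6486, -0.0622, 0.1943]
ee_rot: [0.0, 0.988, 0.157, -0.001]
ft_force: [-0.9, -0.4, -0.7]
finger_gap: -0.0002
gripper_force: 0.0
```

```bash
python3 v.py end; python3 - <<'E'
import cv2,numpy as np
c=np.load("scene1.npz")
cv2.imwrite("pics/end2.png",cv2.resize(c["img"][150:330,210:420,::-1],None,fx=3.3,fy=3.3))
E
```

```text
shift [-0.0001 -0.0007  0.0863] turn [-0.     0.001  0.002] reader [ 0.0832 -0.0007  0.1943] F [-0.9 -0.4 -0.7] j [-0.21  0.81  0.45  1.53 -0.42  0.89 -0.87] 7.8 -0.00024596281541284
```

View pics/end2.png

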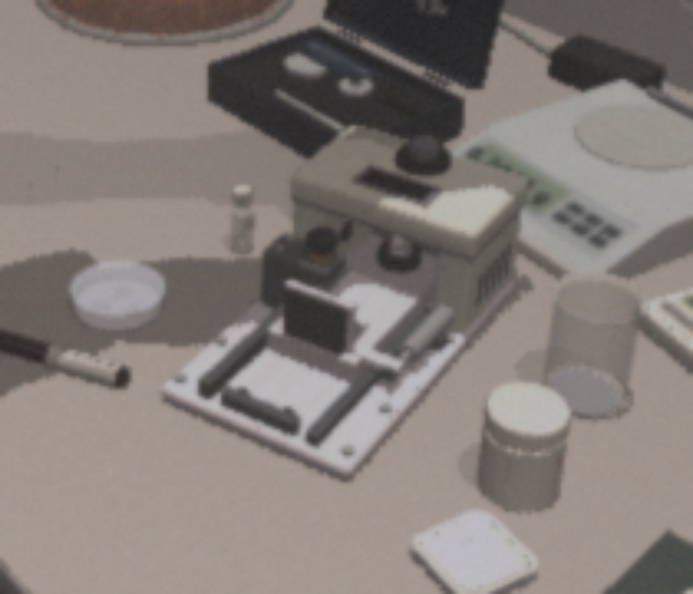

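The slide is latched (pad at 320,315), the key is up (425,150), the vial is upright in its nest, and the surrounding things haven't moved. I'll hand it in.

```bash
python3 -c "
from rig import robot, cams
print(robot.finish_job())"
```

```text
the job is handed in; nothing more can be done
None
```

I pushed the slide in and let it latch at mid travel, then pressed the reading key to its stop and let it up, and handed the job in at about 8 s; the last picture looked right, but the hand-in printed no verdict.

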